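Load bottles on a lab shaker and clamp them with the sliding bar

ROBOT

A 7-joint arm with a two-finger parallel gripper is mounted at the origin on the work surface. World frame = base frame: x ahead of the robot, y to its left, z up, the work surface at z = 0. Lengths are in m, angles in rad, forces in N, time in s.
With the tool pointing down it reaches from about 0.4 to 0.85 m from the base axis. Payload 6.9 kg.
Tool frame: the origin (TCP) lies between the finger pads, 19 mm behind the fingertips; this is the grasp point; z points along the fingers, y is the line along which they close (so a half turn about z gives the same grasp; the last joint's range is limited). The gripper opens to 85 mm and grips with 20 to 120 N. Pads are 22 mm wide; open, the fingers measure 114 mm over their backs; the gripper's body (76 mm by 85 mm) begins 54 mm behind the grasp point. The pads swing forward as they close: fully open they stand 13 mm farther back than shut.
Start: joints at [1.417, 0.507, -0.238, 1.5, 0.126, 1.149, -0.155], TCP at [0.161, -0.604, 0.25] pointing down, gripper open.
Joint ranges: [-3.08, 3.08], [-0.24, 2.05], [-1.43, 1.35], [0, 2.5], [-1.52, 4.66], [0.17, 1.96], [-2.89, 2.89]. Speed limits (rad/s): [2.39, 2.39, 3.14, 3.14, 3.14, 3.14, 3.14].

INTERFACE

Orientations are given as [roll, pitch, yaw] about the fixed x, y, z axes, in that order (R = Rz(yaw) Ry(pitch) Rx(roll)).
In Python, from bench import env gives the robot as it stands.
- The arm moves only by the tool play_rows, never from a script. Its argument "series" is a list of rows, each a list of 3 entries, a list of its own where there are three numbers: the shift along the tool's x, y, z in units of 50 mm (1.0 is 50 mm), then the turn, a rotation vector about the tool's x, y, z in units of 8 degrees (1.0 is 8 degrees), then the finger opening in mm, from 0 to 85.4. In form: [[[tx, ty, tz], [rx, ry, rz], jaw], ...]. A call has 1 to 20 rows; each row shifts and turns the commanded pose from where the row before left it, along the tool's axes as they then stand; what a row does not reach is not made up. A row lasts 1/8 s, in which the tool goes at most 62.5 mm and 10.7 degrees, less where a joint would pass 70% of its speed; a pose out of reach is approached as far as the arm can. A call is refused whole if a number of a shift passes 1 or a number of a turn 1, either way. A call with a gripper value outside its range is refused whole. The fingers move at their own pace and stop on an object; "newtons" is the grip in N (left out, the last holds). Time passes only in rows, so rows that do not move let the fingers close. It gives the time, the measured TCP pose, the force, the opening and the grip force at its end, in the units of the state.
- env.read_state(): the state, without advancing time (a new reading comes with each control period).
- env.capture(name): name is "scene" or "top"; returns the picture (384x512x3 uint8, red, green, blue); there is no depth.
- env.camera_model(name): a dict with "fov_y" (degrees; the focal length in pixels is half the picture's height over the tangent of half this angle, whatever the lens; pixels are square), "cx", "cy" (the principal point, pixels), "world_to_cam" (4x4, takes a point from world to camera coordinates). Camera axes: x right, y down, z forward; pixel columns grow to the right and rows downward; lengths in m; the calibration is good to about 2 mm. A picture is of the moment at which its call begins. camera_model takes no time and is no camera call.
- env.finish_job(): hands the job in; it is judged then, once.
The state is a dict: "time": time; "joints": joint angles; "joint_vel": joint speeds; "effort": joint torques, N m; "position": TCP position; "tcp_rot": TCP orientation; "contact_force": force on the tool from outside, world axes, zero at the start; "torque": the same for the moment, N m; "width": finger opening in m; "grasp_force": force on a finger pad.
Only numpy, scipy, OpenCV 4.12 (cv2) and the standard library are available. Lean on these libraries where they do the work, as an engineer would, in place of code of your own. Each camera call takes 0.05 s, during which the arm holds its last target. There are 200 camera calls.

TASK

Get the shaker ready for a run: loosen both clamp knobs of the front bar, draw the bar back, and stand every blue-capped bottle upright in one row between the two bars. Then push the bar snugly up against the bottles so that they rest against both bars, and tighten both knobs fully. The bottles are glass, so be gentle, and leave the red-capped bottle and everything else on the bench alone.

Things in the scene. Friction and masses are not known exactly. Their poses are not given: they have to be found in the camera images.
- shaker: orbital shaker, fixed; white housing 290 x 310 x 70 mm, control panel at its front; origin centre of underside, x front to rear (away from the robot at yaw 0), y left, z up. Aluminium platform 220 (x) by 400 mm (y); two side rails along x at y = +-180, 24 to 40 mm above it; two black rubber bars 16 mm thick span them along y, axes 32 mm above the platform: fixed rear bar, movable front bar
- platform (a point): centre of the platform's upper surface, 90 mm above the bench and right above shaker's origin; axes as shaker. Bottles stand on it between the two bars, in a row along y: room for four at a pitch of about 62 mm; keep bottle centres within 100 mm of the middle so that the gripper has room at the knobs
- rear_bar (a point): middle of the fixed rear bar's axis, 70 mm behind (+x) and 32 mm above platform; axes as shaker. A bottle touching this bar has its centre 36 mm in front (-x) of it
- bar_mid (a point): middle of the movable front bar's axis, 32 mm above the platform; axes as shaker. It slides along the shaker's x. The clamp knobs stand on its two ends; the bar is moved by holding one of the knobs
- bar (a joint): how far the front bar is drawn back (towards the shaker's front), m: clear gap between the bars' sleeves = 20 mm + value; stop at 0.088. Touching a row of 56 mm bottles it reads 0.036. With both knobs loose it slides with about 3 N of friction and stays where it is left; it is locked while either knob is tight
- knob_left (a joint): left (+y end of the front bar) clamp knob, rad: 0 = hard tight (stop), 1.9 = fully slack (stop). Turns about the vertical; anticlockwise from above loosens it and raises the value. It lets go of the rail at about 0.9: get both knobs past 1.0 before sliding the bar; below 0.2 is firmly tight. Stiff when tight (up to 0.2 N m); stays where it is left
- knob_right (a joint): right (-y end of the front bar) clamp knob, rad: 0 = hard tight (stop), 1.9 = fully slack (stop). Turns about the vertical; anticlockwise from above loosens it and raises the value. It lets go of the rail at about 0.9: get both knobs past 1.0 before sliding the bar; below 0.2 is firmly tight. Stiff when tight (up to 0.2 N m); stays where it is left
- knob_left_grip (a point): on the left knob's axis at TCP height for gripping, 180 mm to the +y of the bar's middle, 78 mm above the platform. Knob: upright black plate 46 long, 13 thick, 60 to 88 mm above the platform, white mark on top. Its length lies along this point's x: along the rail (shaker x) when tight, turned anticlockwise by the knob's value when loosened. Clamp block below: top 51 mm above the platform
- knob_right_grip (a point): the same point on the right knob, 180 mm to the -y of the bar's middle
- bottle1: blue-capped media bottle to be loaded (two to four of the four are present), standing on the mat at the start; 56 mm in diameter, 105 mm tall: glass body up to 62 mm, shoulder narrowing to 76 mm, finely ribbed blue screw cap 48 mm in diameter from 79 to 105 mm above its foot; about 0.24 kg, closed. Origin: centre of its underside, z up along the bottle
- bottle2: blue-capped media bottle to be loaded (two to four of the four are present), standing on the mat at the start; 56 mm in diameter, 105 mm tall: glass body up to 62 mm, shoulder narrowing to 76 mm, finely ribbed blue screw cap 48 mm in diameter from 79 to 105 mm above its foot; about 0.24 kg, closed. Origin: centre of its underside, z up along the bottle
- bottle3: blue-capped media bottle to be loaded (two to four of the four are present), standing on the mat at the start; 56 mm in diameter, 105 mm tall: glass body up to 62 mm, shoulder narrowing to 76 mm, finely ribbed blue screw cap 48 mm in diameter from 79 to 105 mm above its foot; about 0.24 kg, closed. Origin: centre of its underside, z up along the bottle
- bottle4: blue-capped media bottle to be loaded (two to four of the four are present), standing on the mat at the start; 56 mm in diameter, 105 mm tall: glass body up to 62 mm, shoulder narrowing to 76 mm, finely ribbed blue screw cap 48 mm in diameter from 79 to 105 mm above its foot; about 0.24 kg, closed. Origin: centre of its underside, z up along the bottle
- red_bottle: red-capped bottle, not to be loaded; among the others on the mat; 56 mm in diameter, 105 mm tall: glass body up to 62 mm, shoulder narrowing to 76 mm, finely ribbed red screw cap 48 mm in diameter from 79 to 105 mm above its foot; about 0.24 kg, closed. Origin: centre of its underside, z up along the bottle
- mat: thin pale blue bench mat, 270 x 240 x 2 mm, fixed; origin centre of its underside
- tip_box: bystander: blue pipette-tip box with clear lid, 85 x 125 x 73 mm, at the far side of the bench; origin centre of its underside
- amber_bottle: bystander: amber bottle with white cap, 70 mm in diameter, 140 mm tall; origin centre of its underside
- tube_rack: bystander: orange rack of small tubes, 60 x 120 x 70 mm; origin centre of its underside
Mind the look-alikes: they are no part of the job. What is shaped like the bottle3 but yellow is not meant.

How it is judged:
On the way, in this order (a step that is already met when the one before it is completed fails the run):
1. both clamp knobs are loose at the same time (past 1.0 rad) (value of joint each of knob_left, knob_right above 1 rad), for 0.1 s.
2. every blue-capped bottle stands upright on the platform between the two bars, let go (angle between each of bottle1, bottle2, bottle3, bottle4's own z axis and vertical below 0.1 rad and z of bottle1 in the frame of platform between -0.004 and 0.006 m and y of bottle1 in the frame of platform between -0.14 and 0.14 m and x of each of bottle1, bottle2, bottle3, bottle4 in the frame of rear_bar below -0.033 m and x of each of bottle1, bottle2, bottle3, bottle4 in the frame of bar_mid above 0.033 m and contact force between each of bottle1, bottle2, bottle3, bottle4 and the fingers below 0.2 N and z of bottle2 in the frame of platform between -0.004 and 0.006 m and y of bottle2 in the frame of platform between -0.14 and 0.14 m and z of bottle3 in the frame of platform between -0.004 and 0.006 m and y of bottle3 in the frame of platform between -0.14 and 0.14 m and z of bottle4 in the frame of platform between -0.004 and 0.006 m and y of bottle4 in the frame of platform between -0.14 and 0.14 m), for 0.2 s.
At the end, for the whole second after the job is handed in: Every blue-capped bottle stands upright (0.1 rad) and still on the platform, its side within 6 mm of touching each bar; the bar value is 0.032 to 0.041 (gap at most 61 mm); both knobs are tight (below 0.2 rad); the red-capped and amber bottles still stand upright (angle between each of bottle1, bottle2, bottle3, bottle4's own z axis and vertical below 0.1 rad and z of bottle1 in the frame of platform between -0.004 and 0.006 m and y of bottle1 in the frame of platform between -0.14 and 0.14 m and x of bottle1 in the frame of rear_bar between -0.042 and -0.033 m and x of bottle1 in the frame of bar_mid between 0.033 and 0.042 m and linear speed of each of bottle1, bottle2, bottle3, bottle4 below 0.02 m/s and z of bottle2 in the frame of platform between -0.004 and 0.006 m and y of bottle2 in the frame of platform between -0.14 and 0.14 m and x of bottle2 in the frame of rear_bar between -0.042 and -0.033 m and x of bottle2 in the frame of bar_mid between 0.033 and 0.042 m and z of bottle3 in the frame of platform between -0.004 and 0.006 m and y of bottle3 in the frame of platform between -0.14 and 0.14 m and x of bottle3 in the frame of rear_bar between -0.042 and -0.033 m and x of bottle3 in the frame of bar_mid between 0.033 and 0.042 m and z of bottle4 in the frame of platform between -0.004 and 0.006 m and y of bottle4 in the frame of platform between -0.14 and 0.14 m and x of bottle4 in the frame of rear_bar between -0.042 and -0.033 m and x of bottle4 in the frame of bar_mid between 0.033 and 0.042 m and value of joint bar between 0.032 and 0.041 m and value of joint each of knob_left, knob_right below 0.2 rad and angle between each of red_bottle, amber_bottle's own z axis and vertical below 0.2 rad).
It fails at once if a bottle is slammed down or squeezed with more than 80 N on the shaker (contact force between any of bottle1, bottle2, bottle3, bottle4 and shaker above 80 N).
It fails at once if the red-capped bottle is moved more than 60 mm, or another bystander more than 30 mm (distance of red_bottle from where it was at the start of the episode above 0.06 m or distance of any of tip_box, amber_bottle, tube_rack from where it was at the start of the episode above 0.03 m).
Of bottle1, bottle2, bottle3, bottle4 only 2 to 4 are there at a start; the rules pass over those that are not, and their reading is None.
At some moment in a run one of bottle1, bottle2, bottle3, bottle4 may be knocked a few centimetres aside while the robot is not near it.
It also fails if it takes over 210 s, if anything falls off the work surface, if the arm or the gripper's body presses on something with over 40 N, if the wrist force passes 120 N, or if a joint passes its speed limit or range.

## Working session

There is one attempt and no reset: what is moved stays moved. The work goes in short steps, Python scripts to look and compute and a tool call to move; the robot and the scene stay as the last step left them, time stands still between calls to the robot, and variables do not carry over. Pictures are saved under pics/ and viewed, at most 14 in all, crops included, and the job is handed in when it is done.

Besides the shell and the picture viewer there is one more tool, called after ">>>" as name(argument=value, ...), one argument or row to a line, values as JSON. play_rows: Moves the arm, as the interface text tells. Its arguments: {"type":"object","properties":{"series":{"type":"array"},"newtons":{"type":"number"}},"required":["series"]}

```bash
mkdir -p pics; ls
python3 - <<'E'
from bench import env
import cv2,numpy as np
s=env.read_state();print({k:np.round(v,3).tolist() for k,v in s.items()})
for n in("scene","top"):
    im=env.capture(n);cv2.imwrite(f"pics/{n}0.png",im[:,:,::-1])
    m=env.camera_model(n);print(n,m)
E
```

```text
pics
{'time': 0.0, 'joints': [1.416, 0.508, -0.238, 1.501, 0.126, 1.149, -0.155], 'joint_vel': [-0.0, 0.001, 0.0, 0.002, 0.001, -0.001, -0.0], 'effort': [-0.001, -62.059, -2.187, -24.964, 0.013, 0.012, 0.0], 'position': [0.16, -0.604, 0.249], 'tcp_rot': [-3.14, 0.0, 0.26], 'contact_force': [-0.086, -0.349, -0.52], 'torque': [-0.06, -0.01, -0.016], 'grasp_force': 0.0, 'width': 0.085}
scene {'fov_y': 52.785769852551255, 'cx': 256.08814412867474, 'cy': 194.15350723545555, 'world_to_cam': array([[-0.61948145,  0.78474086, -0.02060392,  0.31892138],
       [ 0.51239517,  0.3843263 , -0.76794823, -0.17899141],
       [-0.59472172, -0.48628703, -0.64018044,  1.42109915],
       [ 0.        ,  0.        ,  0.        ,  1.        ]])}
top {'fov_y': 47.290491829334385, 'cx': 257.82351712307116, 'cy': 183.80369779693672, 'world_to_cam': array([[-5.79954677e-03, -9.99982393e-01, -1.25640725e-03,
         4.27999754e-02],
       [-9.89154441e-01,  5.92114174e-03, -1.46759775e-01,
         5.66927369e-01],
       [ 1.46764630e-01,  3.91640638e-04, -9.89171365e-01,
         1.19835371e+00],
       [ 0.00000000e+00,  0.00000000e+00,  0.00000000e+00,
         1.00000000e+00]])}
```

View pics/scene0.png

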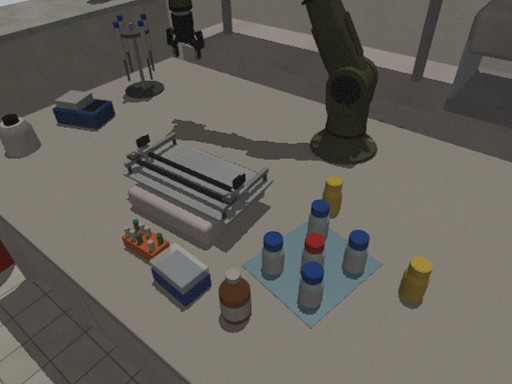

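View pics/top0.png

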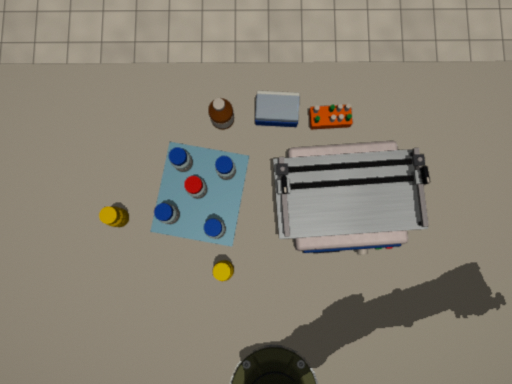

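```bash
cat > h.py <<'E'
import numpy as np,cv2
from bench import env
M={n:env.camera_model(n) for n in("scene","top")}
def ray(n,u,v):
    m=M[n];f=192/np.tan(np.radians(m["fov_y"]/2));W=m["world_to_cam"];R=W[:3,:3]
    return -R.T@W[:3,3], R.T@np.array([(u-m["cx"])/f,(v-m["cy"])/f,1])
def plane(n,u,v,z):
    o,d=ray(n,u,v);return o+d*(z-o[2])/d[2]
def proj(n,p):
    m=M[n];f=192/np.tan(np.radians(m["fov_y"]/2));W=m["world_to_cam"]
    c=W[:3,:3]@np.asarray(p)+W[:3,3];return np.array([f*c[0]/c[2]+m["cx"],f*c[1]/c[2]+m["cy"]])
def snap(n,name):
    im=env.capture(n)
    cv2.imwrite(f"pics/{name}.png",im[:,:,::-1]);return im
def blobs(im,lo,hi,amin=60):
    hsv=cv2.cvtColor(im,cv2.COLOR_RGB2HSV);k=cv2.inRange(hsv,lo,hi)
    n,l,st,c=cv2.connectedComponentsWithStats(k)
    return [(c[i],st[i]) for i in range(1,n) if st[i,4]>=amin]
BLUE=((108,150,70),(130,255,255));RED=((0,180,90),(8,255,255))
def caps(im,n,z):
    for nm,(lo,hi) in(("blue",BLUE),("red",RED)):
        for c,s in blobs(im,lo,hi):print(n,nm,c.round(1),s.tolist(),plane(n,*c,z).round(4)[:2])
E
python3 - <<'E'
from h import *
for n in("top","scene"):
    caps(cv2.imread(f"pics/{n}0.png")[:,:,::-1].copy(),n,.107 if n=="top" else .094)
t=cv2.imread("pics/top0.png");c=t[135:260,265:440]
cv2.imwrite("pics/c1.png",cv2.resize(c,None,fx=4.5,fy=4.5,interpolation=cv2.INTER_CUBIC))
t=cv2.imread("pics/scene0.png");c=t[125:245,115:275]
cv2.imwrite("pics/c2.png",cv2.resize(c,None,fx=4.5,fy=4.5,interpolation=cv2.INTER_CUBIC))
E
```

```text
top blue [177.1 155.8] [169, 148, 17, 17, 231] [0.6355 0.2572]
top blue [223.7 164.2] [215, 156, 18, 18, 237] [0.6114 0.1311]
top blue [163.  211.5] [155, 203, 17, 18, 244] [0.4848 0.2916]
top blue [212.4 226.9] [204, 218, 18, 18, 250] [0.4431 0.16  ]
top blue [349.2 248.2] [304, 244, 96, 8, 134] [ 0.3856 -0.1989]
top red [193.1 184.4] [185, 176, 17, 18, 232] [0.557  0.2129]
scene blue [320.1 205.2] [312, 200, 17, 12, 152] [0.4319 0.1539]
scene blue [359.  236.8] [350, 230, 19, 14, 205] [0.4751 0.2891]
scene blue [272.8 238.3] [264, 232, 19, 14, 208] [0.6054 0.1256]
scene blue [312.7 269.9] [303, 262, 21, 17, 277] [0.6295 0.2539]
scene red [315.1 239.9] [306, 234, 18, 13, 132] [0.5479 0.2099]
```

View pics/c1.png

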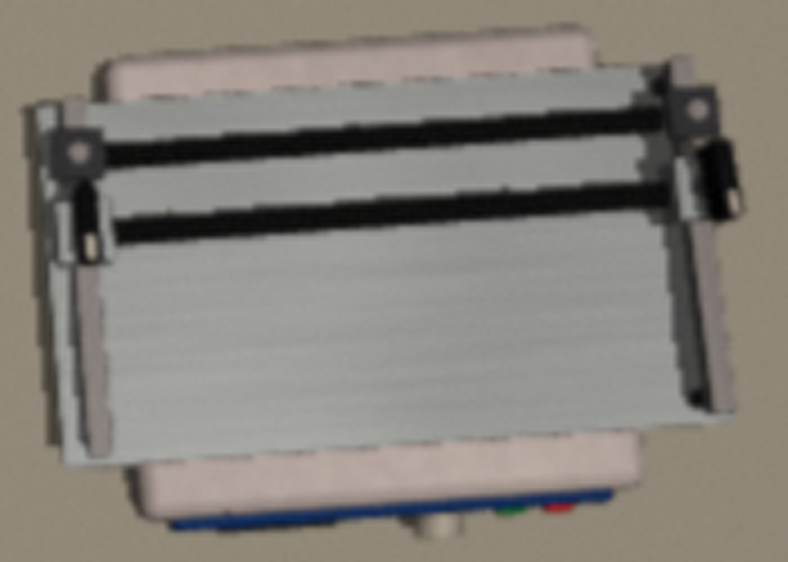

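View pics/c2.png

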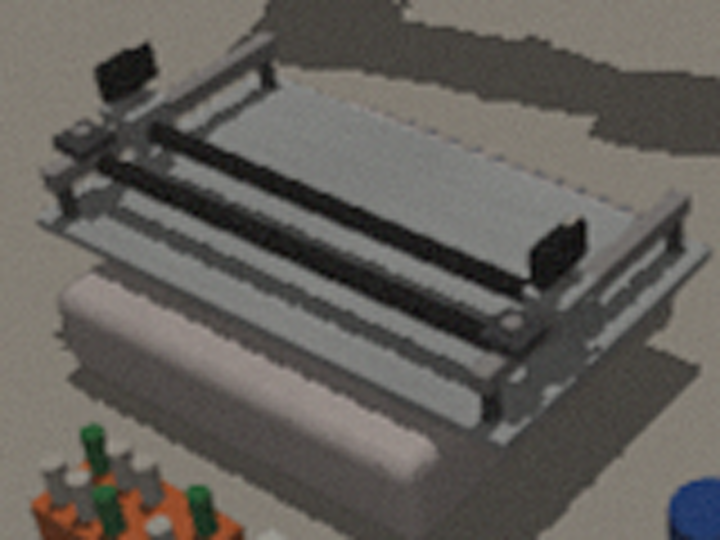

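```bash
cat >> h.py <<'E'
def tri(a,b):
    (o,d),(p,e)=ray("top",*a),ray("scene",*b);d/=np.linalg.norm(d);e/=np.linalg.norm(e)
    s=np.linalg.lstsq(np.c_[d,-e],p-o,rcond=None)[0];x,y=o+s[0]*d,p+s[1]*e
    return (x+y)/2,np.linalg.norm(x-y)
E
python3 - <<'E'
from h import *
T=lambda x,y:(265+(x+.5)/4.5-.5,135+(y+.5)/4.5-.5)
S=lambda x,y:(115+(x+.5)/4.5-.5,125+(y+.5)/4.5-.5)
for nm,a,b in(("dotL",(80,150),(512,322)),("dotR",(698,108),(82,130)),("markL",(90,247),(573,218)),("markR",(735,200),(150,43))):print(nm,tri(T(*a),S(*b)))
for nm,a in(("FL",(65,465)),("FR",(733,418)),("RL",(33,103))):print(nm,plane("top",*T(*a),.09))
for nm,b in(("RL",(500,443)),("RR",(38,222)),("FL",(710,252))):print("sc",nm,plane("scene",*S(*b),.09))
for nm,a in(("rearbarL",(105,155)),("rearbarR",(660,119)),("frontL",(115,230)),("frontR",(668,193))):print(nm,plane("top",*T(*a),.126))
print(ray("top",0,0)[0])
E
```

```text
dotL (array([ 0.59332148, -0.02468807,  0.14378462]), np.float64(0.00044039038209804545))
dotR (array([ 0.61583483, -0.38401739,  0.14314535]), np.float64(0.0010552149332673708))
markL (array([ 0.53215704, -0.02792469,  0.17922289]), np.float64(0.0006759231866594229))
markR (array([ 0.55330636, -0.38480218,  0.17986945]), np.float64(0.008196618310973704))
FL [ 0.41365555 -0.01636159  0.09      ]
FR [ 0.43908752 -0.41396455  0.09      ]
RL [6.32692203e-01 3.06174246e-04 9.00000000e-02]
sc RL [ 0.63176164 -0.00432182  0.09      ]
sc RR [ 0.65990031 -0.39212139  0.09      ]
sc FL [ 0.41798559 -0.01385998  0.09      ]
rearbarL [ 0.59367448 -0.04053585  0.126     ]
rearbarR [ 0.61326693 -0.36809491  0.126     ]
frontL [ 0.54907023 -0.04567678  0.126     ]
frontR [ 0.56904777 -0.37025803  0.126     ]
[0.38515101 0.03897304 1.26863308]
```

>>> play_rows(
  series=[
    [[0, 0, 0], [0, 0, 0.7], 60],
    [[0, 0, 0], [0, 0, 0.71], 60],
    [[0.943, -0.424, 0], [0, 0, 0], 60],
    [[0.943, -0.424, 0], [0, 0, 0], 60],
    [[0.943, -0.424, 0], [0, 0, 0], 60],
    [[0.943, -0.424, 0], [0, 0, 0], 60],
    [[0.943, -0.424, 0], [0, 0, 0], 60],
    [[0.943, -0.424, 0], [0, 0, 0], 60],
    [[0.943, -0.424, 0], [0, 0, 0], 60],
    [[0.943, -0.424, 0], [0, 0, 0], 60],
    [[0.943, -0.424, 0], [0, 0, 0], 60],
    [[0, 0, 0], [0, 0, 0], 60],
    [[0, 0, 0], [0, 0, 0], 60],
  ],
  newtons=60,
)

```text
time: 1.72
position: [0.5715, -0.3872, 0.2493]
tcp_rot: [-3.142, 0.002, 0.063]
contact_force: [-1.0, -0.5, -0.3]
width: 0.0601
grasp_force: 0.0
```

>>> play_rows(
  series=[
    [[0, 0, 0.5], [0, 0, 0], 60],
    [[0, 0, 0.5], [0, 0, 0], 60],
    [[0, 0, 0.4], [0, 0, 0], 60],
    [[0, 0, 0.2], [0, 0, 0], 60],
    [[0, 0, 0], [0, 0, 0], 30],
    [[0, 0, 0], [0, 0, 0], 30],
  ],
)

```text
time: 2.48
position: [0.5722, -0.3876, 0.171]
tcp_rot: [3.141, -0.001, 0.062]
contact_force: [-0.9, 0.7, -0.1]
width: 0.0299
grasp_force: 0.0
```

Run:
```python
from h import *
a=snap("scene","s1");b=snap("top","t1")
c=np.hstack([cv2.resize(a[115:195,100:190],None,fx=4.4,fy=4.4,interpolation=2),cv2.resize(b[135:215,375:465],None,fx=4.4,fy=4.4,interpolation=2)])
cv2.imwrite("pics/c3.png",c[:,:,::-1])
```

```text
(no output)
```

View pics/c3.png

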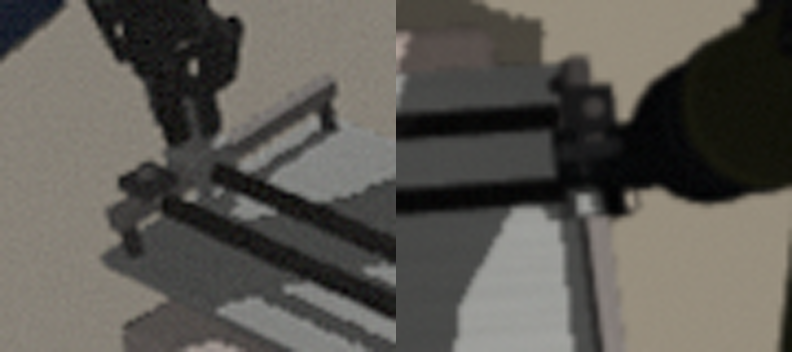

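>>> play_rows(
  series=[
    [[0, 0, 0.05], [0, 0, 0], 20],
    [[0, 0, 0], [0, 0, 0], 5],
    [[0, 0, 0], [0, 0, 0], 5],
    [[0, 0, 0], [0, 0, 0], 5],
  ],
)

```text
time: 3.08
position: [0.5724, -0.3864, 0.1678]
tcp_rot: [-3.141, -0.001, 0.063]
contact_force: [0.2, 3.5, 3.3]
width: 0.0121
grasp_force: 59.1
```

>>> play_rows(
  series=[
    [[0, 0, 0], [0, 0, -0.5], 5],
    [[0, 0, 0], [0, 0, -1], 5],
    [[0, 0, 0], [0, 0, -1], 5],
    [[0, 0, 0], [0, 0, -1], 5],
    [[0, 0, 0], [0, 0, -1], 5],
    [[0, 0, 0], [0, 0, -1], 5],
    [[0, 0, 0], [0, 0, -1], 5],
    [[0, 0, 0], [0, 0, -1], 5],
    [[0, 0, 0], [0, 0, -1], 5],
    [[0, 0, 0], [0, 0, -1], 5],
    [[0, 0, 0], [0, 0, -1], 5],
    [[0, 0, 0], [0, 0, -0.5], 5],
    [[0, 0, 0], [0, 0, 0], 5],
  ],
)

```text
time: 4.7
position: [0.5722, -0.3836, 0.1677]
tcp_rot: [-3.141, -0.004, 1.602]
contact_force: [-3.3, 9.1, 6.9]
width: 0.0119
grasp_force: 59.6
```

>>> play_rows(
  series=[
    [[0, 0, 0], [0, 0, 0], 45],
    [[0, 0, 0], [0, 0, 0], 45],
    [[0, 0, -0.6], [0, 0, 0], 45],
    [[0, 0, -1], [0, 0, 0], 45],
    [[0.905, 0, 0], [0, 0, 0], 45],
    [[0.905, 0, 0], [0, 0, 0], 45],
    [[0.905, 0, 0], [0, 0, 0], 45],
    [[0.905, 0, 0], [0, 0, 0], 45],
    [[0.905, 0, 0], [0, 0, 0], 45],
    [[0.905, 0, 0], [0, 0, 0], 45],
    [[0.905, 0, 0], [0, 0, 0], 45],
    [[0.905, 0, 0], [0, 0, 0], 45],
  ],
)

```text
time: 6.2
position: [0.5621, -0.0244, 0.2476]
tcp_rot: [3.141, 0.001, 1.598]
contact_force: [0.2, 1.2, -0.1]
width: 0.0452
grasp_force: 0.0
```

>>> play_rows(
  series=[
    [[0, 0, 0], [0, 0, 1], 45],
    [[0, 0, 0], [0, 0, 1], 45],
    [[0, 0, 0], [0, 0, 1], 45],
    [[0, 0, 0], [0, 0, 1], 45],
    [[0, 0, 0], [0, 0, 1], 45],
    [[0, 0, 0], [0, 0, 1], 45],
    [[0, 0, 0], [0, 0, 1], 45],
    [[0, 0, 0], [0, 0, 1], 45],
    [[0, 0, 0], [0, 0, 1], 45],
    [[0, 0, 0], [0, 0, 1], 45],
    [[0, 0, 0], [0, 0, 1], 45],
    [[0, 0, 0.6], [0, 0, 0], 45],
    [[0, 0, 0.6], [0, 0, 0], 45],
    [[0, 0, 0.4], [0, 0, 0], 40],
    [[0, 0, 0], [0, 0, 0], 20],
    [[0, 0, 0], [0, 0, 0], 5],
    [[0, 0, 0], [0, 0, 0], 5],
    [[0, 0, 0], [0, 0, 0], 5],
  ],
)

```text
time: 8.45
position: [0.562, -0.026, 0.1678]
tcp_rot: [3.141, -0.0, 0.062]
contact_force: [0.9, -4.2, -5.6]
width: 0.0122
grasp_force: 59.4
```

>>> play_rows(
  series=[
    [[0, 0, 0], [0, 0, 0], 35],
    [[0, 0, 0], [0, 0, 0], 35],
    [[-0.25, -0.02, 0], [0, 0, 0], 35],
    [[0, 0, 0], [0, 0, 0], 20],
    [[0, 0, 0], [0, 0, 0], 5],
    [[0, 0, 0], [0, 0, 0], 5],
    [[0, 0, 0], [0, 0, 0], 5],
  ],
)

```text
time: 9.32
position: [0.5492, -0.0269, 0.1679]
tcp_rot: [3.139, 0.0, 0.061]
contact_force: [-1.4, -5.1, 5.3]
width: 0.012
grasp_force: 59.1
```

>>> play_rows(
  series=[
    [[0, 0, 0], [0, 0, -0.5], 5],
    [[0, 0, 0], [0, 0, -1], 5],
    [[0, 0, 0], [0, 0, -1], 5],
    [[0, 0, 0], [0, 0, -1], 5],
    [[0, 0, 0], [0, 0, -1], 5],
    [[0, 0, 0], [0, 0, -1], 5],
    [[0, 0, 0], [0, 0, -1], 5],
    [[0, 0, 0], [0, 0, -1], 5],
    [[0, 0, 0], [0, 0, -1], 5],
    [[0, 0, 0], [0, 0, -1], 5],
    [[0, 0, 0], [0, 0, -1], 5],
    [[0, 0, 0], [0, 0, -0.72], 5],
    [[0, 0, 0], [0, 0, 0], 5],
    [[0, 0, 0], [0, 0, 0], 5],
  ],
)

```text
time: 11.08
position: [0.5497, -0.0274, 0.168]
tcp_rot: [3.141, 0.003, 1.627]
contact_force: [-0.3, -6.6, 5.4]
width: 0.0117
grasp_force: 59.4
```

>>> play_rows(
  series=[
    [[0, -0.1, 0], [0, 0, 0], 5],
    [[0, -0.2, 0], [0, 0, 0], 5],
    [[0, -0.2, 0], [0, 0, 0], 5],
    [[0, -0.2, 0], [0, 0, 0], 5],
    [[0, -0.2, 0], [0, 0, 0], 5],
    [[0, -0.2, 0], [0, 0, 0], 5],
    [[0, -0.2, 0], [0, 0, 0], 5],
    [[0, -0.15, 0], [0, 0, 0], 5],
    [[0, 0, 0], [0, 0, 0], 5],
  ],
)

```text
time: 12.2
position: [0.477, -0.032, 0.168]
tcp_rot: [3.141, 0.004, 1.627]
contact_force: [-1.8, -8.5, 5.5]
width: 0.0119
grasp_force: 59.4
```

>>> play_rows(
  series=[
    [[0, 0, 0], [0, 0, 0], 45],
    [[0, 0, 0], [0, 0, 0], 60],
    [[0, 0, -1], [0, 0, 0], 85],
    [[0, 0, -1], [0, 0, 0], 85],
    [[0, 0, -0.6], [0, 0, 0], 85],
    [[0, 0, 0], [0, 0, 0], 85],
  ],
)

```text
time: 12.95
position: [0.4781, -0.0283, 0.2995]
tcp_rot: [3.137, 0.0, 1.63]
contact_force: [0.4, -0.7, -0.8]
width: 0.0851
grasp_force: 0.0
```

Run:
```python
from h import *
s=env.read_state();print(s["position"],s["tcp_rot"],s["joints"])
a=snap("scene","s2");b=snap("top","t2")
caps(b,"top",.102);caps(a,"scene",.102)
cv2.imwrite("pics/c4.png",np.hstack([cv2.resize(a[115:255,100:290],None,fx=2.1,fy=2.1,interpolation=2),cv2.resize(b[120:260,265:455],None,fx=2.1,fy=2.1,interpolation=2)])[:,:,::-1])
```

```text
[ 0.47814023 -0.02831908  0.29952088] [3.13720402e+00 3.95933244e-04 1.63000260e+00] [ 0.64135384  0.30620416 -0.84940666  1.7821247   0.25039607  1.16091637
 -0.22572982]
top blue [277.1 122. ] [256, 120, 41, 5, 68] [ 0.7295 -0.0145]
top blue [177.4 155.9] [169, 148, 18, 17, 240] [0.6361 0.2575]
top blue [223.8 164.3] [216, 156, 17, 18, 236] [0.6122 0.1313]
top blue [163.2 211.6] [155, 203, 18, 18, 248] [0.4848 0.2921]
top blue [212.4 227. ] [204, 219, 18, 17, 248] [0.4431 0.1605]
top red [193.  184.4] [185, 176, 17, 18, 233] [0.5577 0.2137]
scene blue [320.1 205.3] [312, 200, 17, 12, 159] [0.4406 0.1585]
scene blue [359.  236.8] [350, 230, 19, 14, 203] [0.4828 0.2916]
scene blue [272.8 238.4] [264, 232, 19, 14, 212] [0.6117 0.1302]
scene blue [312.6 269.9] [303, 262, 20, 17, 275] [0.6356 0.2568]
scene red [314.7 239.8] [306, 234, 18, 13, 149] [0.5551 0.2124]
```

View pics/c4.png

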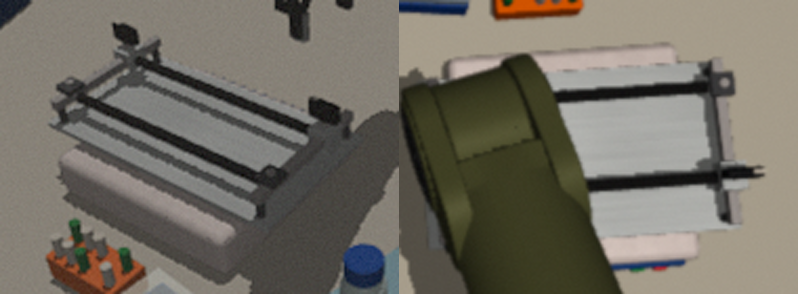

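>>> play_rows(
  series=[
    [[0.95, -0.115, 0], [0, 0, 0], 85],
    [[0.95, -0.115, 0], [0, 0, 0], 85],
    [[0.95, -0.115, 0], [0, 0, 0], 85],
    [[0.96, -0.115, 0], [0, 0, 0], 85],
    [[0, 0, 0.9], [0, 0, 0], 85],
    [[0, 0, 0.9], [0, 0, 0], 85],
    [[0, 0, 0.9], [0, 0, 0], 85],
    [[0, 0, 0.7], [0, 0, 0], 85],
    [[0, 0, 0.43], [0, 0, 0], 85],
    [[0, 0, 0.2], [0, 0, 0], 85],
    [[0, 0, 0], [0, 0, 0], 60],
    [[0, 0, 0], [0, 0, 0], 40],
    [[0, 0, 0], [0, 0, 0], 40],
    [[0, 0, 0], [0, 0, 0], 40],
  ],
  newtons=35,
)

```text
time: 14.8
position: [0.4431, 0.16, 0.0968]
tcp_rot: [3.14, -0.0, 1.629]
contact_force: [-1.2, 0.2, 6.6]
width: 0.0485
grasp_force: 36.7
```

>>> play_rows(
  series=[
    [[0, 0, -0.3], [0, 0, 0], 40],
    [[0, 0, -0.8], [0, 0, 0], 40],
    [[0, 0, -0.9], [0, 0, 0], 40],
    [[0, 0, -0.9], [0, 0, 0], 40],
    [[0, 0, -0.9], [0, 0, 0], 40],
    [[0, 0, -0.5], [0, 0, 0], 40],
    [[-0.7, 0.198, 0], [0, 0, 0], 40],
    [[-0.933, 0.198, 0], [0, 0, 0], 40],
    [[-0.933, 0.198, 0], [0, 0, 0], 40],
    [[-0.933, 0.198, 0], [0, 0, 0], 40],
    [[-0.933, 0.198, 0], [0, 0, 0], 40],
    [[-0.933, 0.198, 0], [0, 0, 0], 40],
    [[-0.933, 0.198, 0], [0, 0, 0], 40],
    [[-0.933, 0.198, 0], [0, 0, 0], 40],
    [[-0.933, 0.198, 0], [0, 0, 0], 40],
    [[-0.8, 0.198, 0], [0, 0, 0], 40],
    [[-0.366, 0, 0], [0, 0, 0], 40],
    [[0, 0, 0], [0, 0, 0], 40],
  ],
)

```text
time: 17.05
position: [0.5684, -0.301, 0.3109]
tcp_rot: [-3.141, -0.001, 1.628]
contact_force: [0.5, 0.8, -1.6]
width: 0.0479
grasp_force: 37.1
```

```bash
cat >> h.py <<'E'
from scipy.spatial.transform import Rotation as Ro
def go(x,y,z,yaw=None):
    s=env.read_state();R=Ro.from_euler("xyz",s["tcp_rot"])
    if yaw is not None:
        print("rot z units",-(yaw-s["tcp_rot"][2])/np.radians(8));R=Ro.from_euler("xyz",[np.pi,0,yaw])
    else: R=Ro.from_euler("xyz",[np.pi,0,s["tcp_rot"][2]])
    print("shift units",(R.inv().apply(np.array([x,y,z])-s["position"])/.05).round(3))
ex,ey=np.array([.998,.0626]),np.array([-.0626,.998])
REAR=np.array([.6052,-.2037])
def slot(y,off=-.040):return REAR+off*ex+y*ey
E
python3 -c "
from h import *
s=env.read_state();print(s['position'],s['width'])
go(*slot(-.093),.186)
b=snap('top','t3');a=snap('scene','s3');caps(b,'top',.102)"
```

```text
[ 0.56840557 -0.30098829  0.31092234] 0.047857845102743095
shift units [0.036 0.056 2.498]
top blue [277.3 121.9] [256, 120, 41, 4, 63] [ 0.7298 -0.0149]
top blue [177.2 155.7] [169, 148, 18, 17, 235] [0.6366 0.258 ]
top blue [223.8 164.4] [216, 156, 17, 18, 236] [0.612  0.1313]
top blue [163.1 211.6] [155, 203, 17, 18, 246] [0.485  0.2924]
top red [193.  184.4] [185, 176, 17, 18, 232] [0.5578 0.2137]
```

View pics/s3.png

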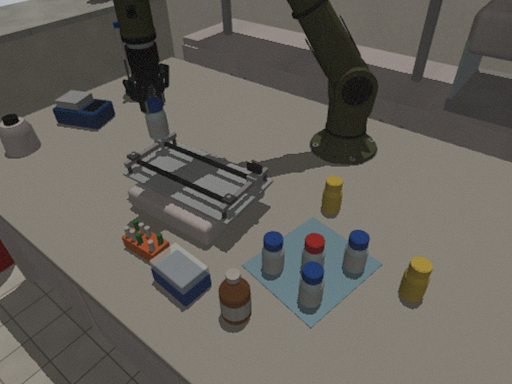

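>>> play_rows(
  series=[
    [[0.036, 0.056, 0.4], [0, 0, 0], 40],
    [[0, 0, 0.7], [0, 0, 0], 40],
    [[0, 0, 0.7], [0, 0, 0], 40],
    [[0, 0, 0.4], [0, 0, 0], 40],
    [[0, 0, 0.2], [0, 0, 0], 40],
    [[0, 0, 0.04], [0, 0, 0], 40],
    [[0, 0, 0.03], [0, 0, 0], 40],
    [[0, 0, 0.02], [0, 0, 0], 40],
    [[0, 0, 0.02], [0, 0, 0], 40],
    [[0, 0, 0], [0, 0, 0], 40],
  ],
)

```text
time: 18.4
position: [0.5718, -0.2983, 0.1856]
tcp_rot: [3.141, 0.0, 1.629]
contact_force: [0.3, -0.7, -2.8]
width: 0.048
grasp_force: 37.1
```

Not yet on the platform; edge down, then release.

>>> play_rows(
  series=[
    [[0, 0, 0.015], [0, 0, 0], 40],
    [[0, 0, 0.015], [0, 0, 0], 40],
    [[0, 0, 0], [0, 0, 0], 40],
  ],
)

```text
time: 18.77
position: [0.5719, -0.2984, 0.1849]
tcp_rot: [3.141, 0.001, 1.629]
contact_force: [-2.1, -0.6, 4.9]
width: 0.0483
grasp_force: 37.7
```

>>> play_rows(
  series=[
    [[0, 0, 0], [0, 0, 0], 55],
    [[0, 0, 0], [0, 0, 0], 70],
    [[0, 0, 0], [0, 0, 0], 85],
    [[0, 0, -0.5], [0, 0, 0], 85],
    [[0, 0, -1], [0, 0, 0], 85],
    [[0, 0, -1], [0, 0, 0], 85],
    [[0.95, 0.146, 0], [0, 0, 0], 85],
    [[0.95, 0.146, 0], [0, 0, 0], 85],
    [[0.95, 0.146, 0], [0, 0, 0], 85],
    [[0.95, 0.146, 0], [0, 0, 0], 85],
    [[0.95, 0.146, 0], [0, 0, 0], 85],
    [[0.95, 0.146, 0], [0, 0, 0], 85],
    [[0.95, 0.146, 0], [0, 0, 0], 85],
    [[0.94, 0.146, 0], [0, 0, 0], 85],
    [[0.94, 0.146, 0], [0, 0, 0], 85],
    [[0, 0, 0], [0, 0, 0], 85],
  ],
)

```text
time: 20.78
position: [0.6113, 0.1369, 0.3091]
tcp_rot: [-3.142, -0.003, 1.637]
contact_force: [0.4, -1.3, -0.3]
width: 0.0851
grasp_force: 0.0
```

```bash
python3 -c "
from h import *
s=env.read_state();print(s['position'])
b=snap('top','t4');a=snap('scene','s4');caps(b,'top',.102);caps(a,'scene',.102)
print('on platform:');caps(b,'top',.19);caps(a,'scene',.19);print(slot(-.093))
go(.612,.1313,.098)"
```

```text
[0.61127968 0.13692356 0.3091472 ]
top blue [276.8 122.4] [256, 120, 41, 6, 96] [ 0.7284 -0.0135]
top blue [177.5 156. ] [169, 148, 18, 17, 240] [0.6359 0.2572]
top blue [392.9 172.4] [384, 163, 19, 20, 290] [ 0.5871 -0.3254]
top blue [163.2 211.6] [155, 203, 18, 18, 249] [0.485  0.2921]
top blue [368.7 246.8] [342, 245, 58, 5, 72] [ 0.3889 -0.2515]
top red [193.1 184.3] [185, 176, 17, 18, 231] [0.5578 0.2136]
scene blue [159.9 142. ] [153, 138, 15, 9, 101] [ 0.4852 -0.4242]
scene blue [359.  236.8] [350, 230, 19, 15, 207] [0.4828 0.2916]
scene blue [312.7 270. ] [303, 262, 21, 17, 279] [0.6356 0.2571]
scene red [314.9 239.7] [306, 234, 18, 13, 147] [0.5545 0.2127]
on platform:
top blue [276.8 122.4] [256, 120, 41, 6, 96] [ 0.7025 -0.0096]
top blue [177.5 156. ] [169, 148, 18, 17, 240] [0.6169 0.2407]
top blue [392.9 172.4] [384, 163, 19, 20, 290] [ 0.5719 -0.2979]
top blue [163.2 211.6] [155, 203, 18, 18, 249] [0.4774 0.273 ]
top blue [368.7 246.8] [342, 245, 58, 5, 72] [ 0.3887 -0.2296]
top red [193.1 184.3] [185, 176, 17, 18, 231] [0.5448 0.2004]
scene blue [159.9 142. ] [153, 138, 15, 9, 101] [ 0.5696 -0.3028]
scene blue [359.  236.8] [350, 230, 19, 15, 207] [0.5675 0.32  ]
scene blue [312.7 270. ] [303, 262, 21, 17, 279] [0.7005 0.2899]
scene red [314.9 239.7] [306, 234, 18, 13, 147] [0.6299 0.2513]
[ 0.5711018 -0.299018 ]
shift units [-0.006 -0.005  4.215]
```

>>> play_rows(
  series=[
    [[0, 0, 0.9], [0, 0, 0], 85],
    [[0, 0, 0.9], [0, 0, 0], 85],
    [[0, 0, 0.9], [0, 0, 0], 85],
    [[0, 0, 0.8], [0, 0, 0], 85],
    [[0, 0, 0.5], [0, 0, 0], 85],
    [[0, 0, 0.21], [0, 0, 0], 85],
    [[0, 0, 0], [0, 0, 0], 60],
    [[0, 0, 0], [0, 0, 0], 40],
    [[0, 0, 0], [0, 0, 0], 40],
    [[0, 0, 0], [0, 0, 0], 40],
  ],
)

```text
time: 22.12
position: [0.613, 0.1315, 0.1]
tcp_rot: [3.139, 0.0, 1.629]
contact_force: [-1.5, -1.8, 4.9]
width: 0.0493
grasp_force: 36.7
```

```bash
python3 -c "
from h import *
s=env.read_state();print(s['position'],s['tcp_rot'],s['width'])
go(*slot(-.031),.311)"
```

```text
[0.61296032 0.13152786 0.10004668] [3.13932740e+00 6.77941088e-05 1.62930059e+00] 0.04930410811421426
shift units [-7.307 -1.344 -4.219]
```

>>> play_rows(
  series=[
    [[0, 0, -0.3], [0, 0, 0], 40],
    [[0, 0, -0.9], [0, 0, 0], 40],
    [[0, 0, -1], [0, 0, 0], 40],
    [[0, 0, -1], [0, 0, 0], 40],
    [[0, 0, -0.7], [0, 0, 0], 40],
    [[-0.4, -0.144, -0.32], [0, 0, 0], 40],
    [[-0.9, -0.15, 0], [0, 0, 0], 40],
    [[-0.93, -0.15, 0], [0, 0, 0], 40],
    [[-0.93, -0.15, 0], [0, 0, 0], 40],
    [[-0.93, -0.15, 0], [0, 0, 0], 40],
    [[-0.93, -0.15, 0], [0, 0, 0], 40],
    [[-0.93, -0.15, 0], [0, 0, 0], 40],
    [[-0.9, -0.15, 0], [0, 0, 0], 40],
    [[-0.457, -0.15, 0], [0, 0, 0], 40],
    [[0, 0, 0], [0, 0, 0], 40],
    [[0, 0, 0.6], [0, 0, 0], 40],
    [[0, 0, 0.6], [0, 0, 0], 40],
    [[0, 0, 0], [0, 0, 0], 40],
  ],
)

```text
time: 24.38
position: [0.5655, -0.2359, 0.2481]
tcp_rot: [-3.138, -0.002, 1.631]
contact_force: [-0.2, 0.4, -3.3]
width: 0.0498
grasp_force: 37.8
```

```bash
python3 -c "
from h import *
b=snap('top','t5')
s=env.read_state();print(s['position'],s['tcp_rot'],s['width'])
go(*slot(-.031),.188)"
```

```text
[ 0.56658035 -0.23608328  0.2497452 ] [-3.14064478e+00 -1.04353269e-03  1.63117349e+00] 0.04946596419982509
shift units [-0.022  0.012  1.235]
```

>>> play_rows(
  series=[
    [[-0.02, 0.01, 0.4], [0, 0, 0], 40],
    [[0, 0, 0.5], [0, 0, 0], 40],
    [[0, 0, 0.2], [0, 0, 0], 40],
    [[0, 0, 0.06], [0, 0, 0], 40],
    [[0, 0, 0.03], [0, 0, 0], 40],
    [[0, 0, 0.02], [0, 0, 0], 40],
    [[0, 0, 0.02], [0, 0, 0], 40],
    [[0, 0, 0.015], [0, 0, 0], 40],
    [[0, 0, 0], [0, 0, 0], 40],
  ],
)

```text
time: 25.55
position: [0.5674, -0.2383, 0.1881]
tcp_rot: [3.141, 0.001, 1.629]
contact_force: [-1.0, -0.2, 5.1]
width: 0.0492
grasp_force: 38.4
```

>>> play_rows(
  series=[
    [[0, 0, 0], [0, 0, 0], 55],
    [[0, 0, 0], [0, 0, 0], 70],
    [[0, 0, 0], [0, 0, 0], 85],
    [[0, 0, -0.5], [0, 0, 0], 85],
    [[0, 0, -1], [0, 0, 0], 85],
    [[0, 0, -0.9], [0, 0, 0], 85],
    [[0.95, 0.195, 0], [0, 0, 0], 85],
    [[0.95, 0.195, 0], [0, 0, 0], 85],
    [[0.95, 0.195, 0], [0, 0, 0], 85],
    [[0.95, 0.195, 0], [0, 0, 0], 85],
    [[0.95, 0.195, 0], [0, 0, 0], 85],
    [[0.95, 0.195, 0], [0, 0, 0], 85],
    [[0.95, 0.195, 0], [0, 0, 0], 85],
    [[0.95, 0.195, 0], [0, 0, 0], 85],
    [[0.95, 0.195, 0], [0, 0, 0], 85],
    [[0.95, 0.195, 0], [0, 0, 0], 85],
    [[0.31, 0, 0], [0, 0, 0], 85],
    [[0, 0, 0], [0, 0, 0], 85],
  ],
)

```text
time: 27.8
position: [0.6352, 0.2582, 0.3069]
tcp_rot: [-3.141, -0.0, 1.632]
contact_force: [0.0, -0.5, -0.2]
width: 0.0851
grasp_force: 0.0
```

```bash
python3 -c "
from h import *
b=snap('top','t6');a=snap('scene','s6');caps(b,'top',.102);caps(a,'scene',.102)
print('on platform:');caps(b,'top',.19);print(slot(-.093),slot(-.031))
go(.6358,.2573,.098)"
```

```text
top blue [275.9 122.7] [256, 120, 41, 6, 117] [ 0.7277 -0.0113]
top blue [392.9 172.4] [384, 163, 19, 20, 290] [ 0.5871 -0.3254]
top blue [368.9 174.4] [360, 165, 19, 20, 298] [ 0.5821 -0.2604]
top blue [163.2 211.6] [155, 203, 18, 18, 249] [0.485  0.2921]
top blue [352.6 248. ] [329, 246, 52, 5, 75] [ 0.386  -0.2089]
scene blue [160.  141.9] [153, 138, 16, 9, 103] [ 0.4848 -0.4242]
scene blue [175.3 148.1] [167, 144, 17, 9, 115] [ 0.4798 -0.3557]
scene blue [359.1 236.9] [350, 230, 19, 14, 207] [0.4829 0.2918]
scene red [314.4 240. ] [306, 234, 18, 14, 188] [0.5562 0.2124]
on platform:
top blue [275.9 122.7] [256, 120, 41, 6, 117] [ 0.7019 -0.0075]
top blue [392.9 172.4] [384, 163, 19, 20, 290] [ 0.5719 -0.2979]
top blue [368.9 174.4] [360, 165, 19, 20, 298] [ 0.5672 -0.2378]
top blue [163.2 211.6] [155, 203, 18, 18, 249] [0.4774 0.273 ]
top blue [352.6 248. ] [329, 246, 52, 5, 75] [ 0.386  -0.1902]
[ 0.5711018 -0.299018 ] [ 0.5672206 -0.237142 ]
shift units [ 0.04  -0.007  4.183]
```

>>> play_rows(
  series=[
    [[0.02, 0, 0.9], [0, 0, 0], 85],
    [[0, 0, 0.9], [0, 0, 0], 85],
    [[0, 0, 0.9], [0, 0, 0], 85],
    [[0, 0, 0.8], [0, 0, 0], 85],
    [[0, 0, 0.5], [0, 0, 0], 85],
    [[0, 0, 0.18], [0, 0, 0], 85],
    [[0, 0, 0], [0, 0, 0], 60],
    [[0, 0, 0], [0, 0, 0], 40],
    [[0, 0, 0], [0, 0, 0], 40],
    [[0, 0, 0], [0, 0, 0], 40],
  ],
)

```text
time: 29.15
position: [0.6366, 0.2585, 0.1001]
tcp_rot: [3.139, -0.001, 1.629]
contact_force: [-0.4, -1.8, 6.7]
width: 0.0474
grasp_force: 37.2
```

```bash
python3 -c "
from h import *
s=env.read_state();print(s['position'],s['tcp_rot'],s['width'])
go(*slot(.031),.313)"
```

```text
[0.63657937 0.25846865 0.10009699] [ 3.13883193e+00 -6.52862713e-04  1.62921363e+00] 0.04742331485371113
shift units [-8.574 -1.969 -4.258]
```

>>> play_rows(
  series=[
    [[0, 0, -0.3], [0, 0, 0], 40],
    [[0, 0, -0.9], [0, 0, 0], 40],
    [[0, 0, -1], [0, 0, 0], 40],
    [[0, 0, -1], [0, 0, 0], 40],
    [[0, 0, -0.7], [0, 0, 0], 40],
    [[-0.4, -0.169, -0.36], [0, 0, 0], 40],
    [[-0.9, -0.2, 0], [0, 0, 0], 40],
    [[-0.93, -0.2, 0], [0, 0, 0], 40],
    [[-0.93, -0.2, 0], [0, 0, 0], 40],
    [[-0.93, -0.2, 0], [0, 0, 0], 40],
    [[-0.93, -0.2, 0], [0, 0, 0], 40],
    [[-0.93, -0.2, 0], [0, 0, 0], 40],
    [[-0.93, -0.2, 0], [0, 0, 0], 40],
    [[-0.9, -0.2, 0], [0, 0, 0], 40],
    [[-0.794, -0.2, 0], [0, 0, 0], 40],
    [[0, 0, 0], [0, 0, 0], 40],
    [[0, 0, 0.6], [0, 0, 0], 40],
    [[0, 0, 0.6], [0, 0, 0], 40],
    [[0, 0, 0], [0, 0, 0], 40],
  ],
)

```text
time: 31.52
position: [0.5604, -0.1756, 0.2492]
tcp_rot: [-3.136, -0.001, 1.63]
contact_force: [-1.6, -0.2, -1.6]
width: 0.0479
grasp_force: 37.1
```

```bash
python3 -c "
from h import *
b=snap('top','t7')
s=env.read_state();print(s['position'],s['tcp_rot'],s['width'])
go(*slot(.031),.188)"
```

```text
[ 0.56155587 -0.1754588   0.25090518] [-3.13933942e+00 -7.18905133e-04  1.62982191e+00] 0.04782910444524863
shift units [0.002 0.036 1.258]
```

>>> play_rows(
  series=[
    [[0, 0.02, 0.4], [0, 0, 0], 40],
    [[0, 0, 0.5], [0, 0, 0], 40],
    [[0, 0, 0.22], [0, 0, 0], 40],
    [[0, 0, 0.06], [0, 0, 0], 40],
    [[0, 0, 0.03], [0, 0, 0], 40],
    [[0, 0, 0.02], [0, 0, 0], 40],
    [[0, 0, 0.02], [0, 0, 0], 40],
    [[0, 0, 0.015], [0, 0, 0], 40],
    [[0, 0, 0], [0, 0, 0], 40],
  ],
)

```text
time: 32.7
position: [0.5637, -0.1756, 0.1881]
tcp_rot: [3.141, 0.0, 1.629]
contact_force: [0.4, -0.2, -1.2]
width: 0.0476
grasp_force: 37.1
```

>>> play_rows(
  series=[
    [[0, 0, 0.015], [0, 0, 0], 40],
    [[0, 0, 0.01], [0, 0, 0], 40],
    [[0, 0, 0], [0, 0, 0], 40],
  ],
)

```text
time: 33.08
position: [0.5637, -0.1756, 0.1881]
tcp_rot: [3.141, 0.001, 1.629]
contact_force: [-3.7, -0.1, 10.0]
width: 0.0478
grasp_force: 38.1
```

>>> play_rows(
  series=[
    [[0, 0, 0], [0, 0, 0], 55],
    [[0, 0, 0], [0, 0, 0], 70],
    [[0, 0, 0], [0, 0, 0], 85],
    [[0, 0, -0.5], [0, 0, 0], 85],
    [[0, 0, -1], [0, 0, 0], 85],
    [[0, 0, -0.9], [0, 0, 0], 85],
    [[0.943, -0.102, 0], [0, 0, 0], 85],
    [[0.943, -0.102, 0], [0, 0, 0], 85],
    [[0.943, -0.102, 0], [0, 0, 0], 85],
    [[0.943, -0.102, 0], [0, 0, 0], 85],
    [[0.943, -0.102, 0], [0, 0, 0], 85],
    [[0.943, -0.102, 0], [0, 0, 0], 85],
    [[0.943, -0.102, 0], [0, 0, 0], 85],
    [[0.943, -0.102, 0], [0, 0, 0], 85],
    [[0.943, -0.102, 0], [0, 0, 0], 85],
    [[0.943, -0.102, 0], [0, 0, 0], 85],
    [[0, 0, 0], [0, 0, 0], 85],
  ],
)

```text
time: 35.2
position: [0.4828, 0.2967, 0.3069]
tcp_rot: [-3.141, -0.003, 1.637]
contact_force: [-1.3, 0.1, -0.3]
width: 0.0854
grasp_force: 0.0
```

```bash
python3 -c "
from h import *
b=snap('top','t8');a=snap('scene','s8');caps(b,'top',.102);caps(a,'scene',.102)
print('on platform:');caps(b,'top',.19);print(slot(-.093),slot(-.031),slot(.031))
go(.485,.2922,.098)"
```

```text
top blue [276.4 122.2] [256, 120, 41, 5, 84] [ 0.729  -0.0127]
top blue [393.  172.4] [384, 163, 19, 20, 288] [ 0.5871 -0.3255]
top blue [369.  174.4] [360, 165, 19, 20, 296] [ 0.582  -0.2604]
top blue [344.1 175.8] [335, 166, 19, 20, 296] [ 0.5787 -0.1934]
top blue [348.  248.3] [304, 245, 96, 7, 133] [ 0.3853 -0.1969]
top red [192.7 183.9] [185, 176, 17, 17, 225] [0.5591 0.2146]
scene blue [159.8 141.9] [153, 138, 15, 9, 104] [ 0.485  -0.4247]
scene blue [175.5 148.1] [168, 144, 16, 9, 114] [ 0.4797 -0.3552]
scene blue [191.8 155.1] [184, 151, 17, 10, 128] [ 0.4767 -0.2836]
scene blue [356.1 235.2] [350, 230, 15, 13, 122] [0.4822 0.2836]
on platform:
top blue [276.4 122.2] [256, 120, 41, 5, 84] [ 0.7031 -0.0088]
top blue [393.  172.4] [384, 163, 19, 20, 288] [ 0.5719 -0.298 ]
top blue [369.  174.4] [360, 165, 19, 20, 296] [ 0.5672 -0.2379]
top blue [344.1 175.8] [335, 166, 19, 20, 296] [ 0.5641 -0.1759]
top blue [348.  248.3] [304, 245, 96, 7, 133] [ 0.3852 -0.1791]
top red [192.7 183.9] [185, 176, 17, 17, 225] [0.546  0.2014]
[ 0.5711018 -0.299018 ] [ 0.5672206 -0.237142 ] [ 0.5633394 -0.175266 ]
shift units [-2.000e-03  3.000e-03  4.169e+00]
```

>>> play_rows(
  series=[
    [[0, 0, 0.9], [0, 0, 0], 85],
    [[0, 0, 0.9], [0, 0, 0], 85],
    [[0, 0, 0.9], [0, 0, 0], 85],
    [[0, 0, 0.8], [0, 0, 0], 85],
    [[0, 0, 0.5], [0, 0, 0], 85],
    [[0, 0, 0.17], [0, 0, 0], 85],
    [[0, 0, 0], [0, 0, 0], 60],
    [[0, 0, 0], [0, 0, 0], 40],
    [[0, 0, 0], [0, 0, 0], 40],
    [[0, 0, 0], [0, 0, 0], 40],
  ],
)

```text
time: 36.55
position: [0.4855, 0.2926, 0.0996]
tcp_rot: [3.14, -0.001, 1.629]
contact_force: [-0.9, -1.2, 6.3]
width: 0.0476
grasp_force: 36.6
```

```bash
python3 -c "
from h import *
s=env.read_state();print(s['position'],s['tcp_rot'],s['width'])
go(*slot(.093),.313)"
```

```text
[0.48548349 0.29255582 0.09962293] [ 3.13958374e+00 -6.75070828e-04  1.62940683e+00] 0.04758376354273455
shift units [-8.192  1.001 -4.268]
```

>>> play_rows(
  series=[
    [[0, 0, -0.3], [0, 0, 0], 40],
    [[0, 0, -0.9], [0, 0, 0], 40],
    [[0, 0, -1], [0, 0, 0], 40],
    [[0, 0, -1], [0, 0, 0], 40],
    [[0, 0, -0.7], [0, 0, 0], 40],
    [[-0.4, 0.1, -0.37], [0, 0, 0], 40],
    [[-0.9, 0.1, 0], [0, 0, 0], 40],
    [[-0.93, 0.1, 0], [0, 0, 0], 40],
    [[-0.93, 0.1, 0], [0, 0, 0], 40],
    [[-0.93, 0.1, 0], [0, 0, 0], 40],
    [[-0.93, 0.1, 0], [0, 0, 0], 40],
    [[-0.93, 0.1, 0], [0, 0, 0], 40],
    [[-0.93, 0.1, 0], [0, 0, 0], 40],
    [[-0.9, 0.1, 0], [0, 0, 0], 40],
    [[-0.412, 0.1, 0], [0, 0, 0], 40],
    [[0, 0, 0], [0, 0, 0], 40],
    [[0, 0, 0.6], [0, 0, 0], 40],
    [[0, 0, 0.6], [0, 0, 0], 40],
    [[0, 0, 0], [0, 0, 0], 40],
  ],
)

```text
time: 38.92
position: [0.5576, -0.1119, 0.2505]
tcp_rot: [-3.138, -0.002, 1.632]
contact_force: [0.3, 0.0, -1.9]
width: 0.0478
grasp_force: 37.8
```

```bash
python3 -c "
from h import *
b=snap('top','t9')
s=env.read_state();print(s['position'],s['tcp_rot'],s['width'])
go(*slot(.093),.188)"
```

```text
[ 0.55861774 -0.11197477  0.25203967] [-3.14052231e+00 -1.11415671e-03  1.63211833e+00] 0.047409923006928416
shift units [-0.029  0.015  1.281]
```

>>> play_rows(
  series=[
    [[-0.01, 0.01, 0.4], [0, 0, 0], 40],
    [[0, 0, 0.5], [0, 0, 0], 40],
    [[0, 0, 0.25], [0, 0, 0], 40],
    [[0, 0, 0.06], [0, 0, 0], 40],
    [[0, 0, 0.03], [0, 0, 0], 40],
    [[0, 0, 0.02], [0, 0, 0], 40],
    [[0, 0, 0.02], [0, 0, 0], 40],
    [[0, 0, 0.015], [0, 0, 0], 40],
    [[0, 0, 0], [0, 0, 0], 40],
  ],
)

```text
time: 40.1
position: [0.5597, -0.1143, 0.1877]
tcp_rot: [3.141, 0.0, 1.629]
contact_force: [-2.9, -0.7, 4.4]
width: 0.0475
grasp_force: 38.4
```

>>> play_rows(
  series=[
    [[0, 0, 0], [0, 0, 0], 55],
    [[0, 0, 0], [0, 0, 0], 70],
    [[0, 0, 0], [0, 0, 0], 85],
    [[0, 0, -0.5], [0, 0, 0], 85],
    [[0, 0, -1], [0, 0, 0], 85],
    [[0, 0, -0.9], [0, 0, 0], 85],
    [[0.89, -0.775, 0], [0, 0, 0], 50],
    [[0.89, -0.775, 0], [0, 0, 0], 50],
    [[0, 0, 0], [0, 0, 0], 50],
    [[0, 0, 0], [0, 0, 0], 50],
  ],
)

```text
time: 41.35
position: [0.4773, -0.0305, 0.3073]
tcp_rot: [3.141, 0.001, 1.629]
contact_force: [-1.2, -0.9, 0.2]
width: 0.0503
grasp_force: 0.0
```

```bash
python3 -c "
from h import *
b=snap('top','t10');a=snap('scene','s10');caps(b,'top',.19);caps(a,'scene',.19);print(slot(.093))
go(.4772,-.030,.168,1.633)
cv2.imwrite('pics/c5.png',np.hstack([cv2.resize(a[100:240,100:290],None,fx=2.1,fy=2.1,interpolation=2),cv2.resize(b[120:260,265:455],None,fx=2.1,fy=2.1,interpolation=2)])[:,:,::-1])
"
```

```text
top blue [277.3 122. ] [256, 120, 41, 5, 67] [ 0.7036 -0.011 ]
top blue [393.  172.4] [384, 163, 19, 20, 287] [ 0.5718 -0.298 ]
top blue [369.  174.4] [360, 165, 19, 20, 294] [ 0.5673 -0.238 ]
top blue [348.7 174.1] [343, 167, 11, 17, 122] [ 0.5683 -0.1874]
top red [193.  184.4] [185, 176, 17, 18, 232] [0.5448 0.2006]
scene blue [159.8 142. ] [153, 138, 15, 9, 103] [ 0.5698 -0.3028]
scene blue [175.1 148.1] [167, 144, 17, 9, 116] [ 0.5653 -0.2436]
scene blue [191.7 155.1] [184, 151, 17, 9, 128] [ 0.5621 -0.1809]
scene blue [210.  162.2] [201, 158, 18, 10, 135] [ 0.557  -0.1175]
scene red [314.3 239.1] [306, 234, 18, 13, 111] [0.6291 0.2494]
[ 0.5594582 -0.11339  ]
rot z units -0.036532235189184734
shift units [ 0.021 -0.008  2.777]
```

View pics/c5.png

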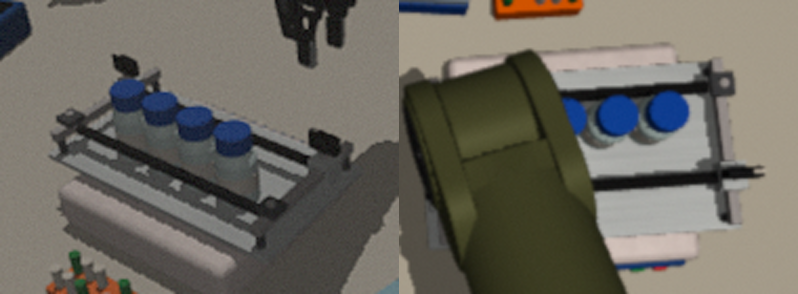

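>>> play_rows(
  series=[
    [[0.01, 0, 0.9], [0, 0, -0.04], 45],
    [[0, 0, 0.9], [0, 0, 0], 45],
    [[0, 0, 0.7], [0, 0, 0], 45],
    [[0, 0, 0.28], [0, 0, 0], 45],
    [[0, 0, 0], [0, 0, 0], 25],
    [[0, 0, 0], [0, 0, 0], 5],
    [[0, 0, 0], [0, 0, 0], 5],
    [[0, 0, 0], [0, 0, 0], 5],
  ],
  newtons=60,
)

```text
time: 42.45
position: [0.4777, -0.0294, 0.169]
tcp_rot: [3.139, 0.0, 1.635]
contact_force: [1.2, 0.2, 2.4]
width: 0.0121
grasp_force: 59.7
```

>>> play_rows(
  series=[
    [[0, 0.1, 0], [0, 0, 0], 5],
    [[0, 0.15, 0], [0, 0, 0], 5],
    [[0, 0.15, 0], [0, 0, 0], 5],
    [[0, 0.15, 0], [0, 0, 0], 5],
    [[0, 0.1, 0], [0, 0, 0], 5],
    [[0, 0.05, 0], [0, 0, 0], 5],
    [[0, 0, 0], [0, 0, 0], 5],
  ],
)

```text
time: 43.32
position: [0.5124, -0.0272, 0.169]
tcp_rot: [3.14, 0.001, 1.635]
contact_force: [-0.9, -0.9, 6.3]
width: 0.012
grasp_force: 60.2
```

>>> play_rows(
  series=[
    [[0, 0.03, 0], [0, 0, 0], 5],
    [[0, 0.03, 0], [0, 0, 0], 5],
    [[0, 0.03, 0], [0, 0, 0], 5],
    [[0, 0.03, 0], [0, 0, 0], 5],
    [[0, 0, 0], [0, 0, 0], 5],
  ],
)

```text
time: 43.95
position: [0.5173, -0.0269, 0.1689]
tcp_rot: [-3.141, 0.001, 1.635]
contact_force: [-3.5, 0.7, 9.2]
width: 0.012
grasp_force: 60.7
```

>>> play_rows(
  series=[
    [[0, 0.02, 0], [0, 0, 0], 5],
    [[0, 0.02, 0], [0, 0, 0], 5],
    [[0, 0, 0], [0, 0, 0], 5],
  ],
)

```text
time: 44.32
position: [0.5183, -0.0268, 0.1689]
tcp_rot: [-3.139, 0.001, 1.635]
contact_force: [-7.6, 0.2, 12.5]
width: 0.0119
grasp_force: 61.2
```

>>> play_rows(
  series=[
    [[0, 0.02, 0], [0, 0, 0], 5],
    [[0, 0, 0], [0, 0, 0], 5],
  ],
)

```text
time: 44.58
position: [0.519, -0.0268, 0.1689]
tcp_rot: [-3.138, 0.002, 1.635]
contact_force: [-8.7, -0.4, 14.2]
width: 0.0119
grasp_force: 61.3
```

>>> play_rows(
  series=[
    [[0, 0.02, 0], [0, 0, 0], 5],
    [[0, 0.02, 0], [0, 0, 0], 5],
    [[0, 0, 0], [0, 0, 0], 5],
  ],
)

```text
time: 44.95
position: [0.5204, -0.0267, 0.1689]
tcp_rot: [-3.137, 0.002, 1.635]
contact_force: [-11.5, -1.2, 14.5]
width: 0.0118
grasp_force: 61.6
```

>>> play_rows(
  series=[
    [[0, 0.02, 0], [0, 0, 0], 5],
    [[0, 0, 0], [0, 0, 0], 5],
  ],
)

```text
time: 45.2
position: [0.5205, -0.0266, 0.1688]
tcp_rot: [-3.136, 0.002, 1.635]
contact_force: [-14.6, -0.7, 17.6]
width: 0.0117
grasp_force: 62.0
```

```bash
python3 -c "
from h import *
b=snap('top','t11');a=snap('scene','s11');caps(a,'scene',.19);caps(b,'top',.19)
s=env.read_state();print(s['position'],s['contact_force'])
cv2.imwrite('pics/c6.png',np.hstack([cv2.resize(a[120:220,110:250],None,fx=2.8,fy=2.8,interpolation=2),cv2.resize(b[130:230,300:440],None,fx=2.8,fy=2.8,interpolation=2)])[:,:,::-1])
"
```

```text
scene blue [159.1 142.3] [152, 138, 16, 9, 104] [ 0.572  -0.3033]
scene blue [174.6 148.7] [167, 144, 16, 10, 115] [ 0.5684 -0.2422]
scene blue [191.2 155.7] [183, 151, 17, 10, 130] [ 0.565 -0.18 ]
scene blue [209.4 162.8] [201, 158, 17, 11, 136] [ 0.5601 -0.1168]
scene red [314.6 239.3] [306, 234, 18, 13, 113] [0.6293 0.2501]
top blue [276.5 122. ] [256, 120, 41, 5, 72] [ 0.7035 -0.0089]
top blue [392.9 171.5] [384, 162, 19, 20, 288] [ 0.5742 -0.2979]
top blue [368.9 173.1] [360, 164, 19, 20, 292] [ 0.5704 -0.2378]
top blue [344.6 174.7] [336, 166, 18, 19, 267] [ 0.5669 -0.1772]
top red [193.  184.3] [185, 176, 17, 17, 230] [0.5449 0.2006]
[ 0.52051206 -0.02661939  0.16880982] [-14.22333508  -0.09378314  18.68783189]
```

View pics/c6.png

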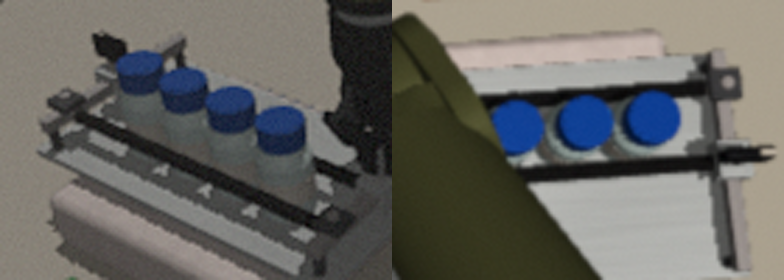

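>>> play_rows(
  series=[
    [[0, 0.02, 0], [0, 0, 0], 5],
    [[0, 0.02, 0], [0, 0, 0], 5],
    [[0, 0, 0], [0, 0, 0], 5],
  ],
)

```text
time: 45.68
position: [0.5208, -0.0266, 0.1688]
tcp_rot: [-3.132, 0.003, 1.635]
contact_force: [-20.6, -0.5, 23.4]
width: 0.012
grasp_force: 62.8
```

>>> play_rows(
  series=[
    [[0, -0.03, 0], [0, 0, 0], 5],
    [[0, -0.03, 0], [0, 0, 0], 5],
    [[0, 0, 0], [0, 0, 0], 5],
  ],
)

```text
time: 46.05
position: [0.5205, -0.0266, 0.1689]
tcp_rot: [-3.138, 0.002, 1.635]
contact_force: [-10.7, -0.0, 14.2]
width: 0.012
grasp_force: 61.4
```

>>> play_rows(
  series=[
    [[0, 0, 0], [0, 0, 0.7], 5],
    [[0, 0, 0], [0, 0, 1], 5],
    [[0, 0, 0], [0, 0, 1], 5],
    [[0, 0, 0], [0, 0, 1], 5],
    [[0, 0, 0], [0, 0, 1], 5],
    [[0, 0, 0], [0, 0, 1], 5],
    [[0, 0, 0], [0, 0, 1], 5],
    [[0, 0, 0], [0, 0, 1], 5],
    [[0, 0, 0], [0, 0, 1], 5],
    [[0, 0, 0], [0, 0, 1], 5],
    [[0, 0, 0], [0, 0, 0.8], 5],
    [[0, 0, 0], [0, 0, 0.5], 5],
    [[0, 0, 0], [0, 0, 0.3], 5],
    [[0, 0, 0], [0, 0, 0], 5],
  ],
)

```text
time: 47.8
position: [0.5226, -0.0286, 0.1689]
tcp_rot: [3.139, 0.0, 0.056]
contact_force: [-2.9, -6.5, 7.6]
width: 0.0121
grasp_force: 60.4
```

>>> play_rows(
  series=[
    [[0, 0, 0], [0, 0, 0], 40],
    [[0, 0, 0], [0, 0, 0], 40],
    [[0, 0, -0.5], [0, 0, 0], 40],
    [[0, 0, -0.8], [0, 0, 0], 40],
    [[0, 0, -0.8], [0, 0, 0], 40],
    [[0, 0.895, 0], [0, 0, 0], 40],
    [[0, 0.895, 0], [0, 0, 0], 40],
    [[0, 0.895, 0], [0, 0, 0], 40],
    [[0, 0.895, 0], [0, 0, 0], 40],
    [[0, 0.895, 0], [0, 0, 0], 40],
    [[0, 0.895, 0], [0, 0, 0], 40],
    [[0, 0.895, 0], [0, 0, 0], 40],
    [[0, 0.895, 0], [0, 0, 0], 40],
  ],
)

```text
time: 49.42
position: [0.5435, -0.3849, 0.2727]
tcp_rot: [-3.141, -0.0, 0.058]
contact_force: [1.4, 0.2, 0.6]
width: 0.0398
grasp_force: 0.0
```

>>> play_rows(
  series=[
    [[0, 0, 0], [0, 0, -1], 40],
    [[0, 0, 0], [0, 0, -1], 40],
    [[0, 0, 0], [0, 0, -1], 40],
    [[0, 0, 0], [0, 0, -1], 40],
    [[0, 0, 0], [0, 0, -1], 40],
    [[0, 0, 0], [0, 0, -1], 40],
    [[0, 0, 0], [0, 0, -1], 40],
    [[0, 0, 0], [0, 0, -1], 40],
    [[0, 0, 0], [0, 0, -1], 40],
    [[0, 0, 0], [0, 0, -1], 40],
    [[0, 0, 0], [0, 0, -1], 40],
    [[0, 0, 0], [0, 0, 0], 40],
    [[0, 0, 0], [0, 0, 0], 40],
  ],
)

```text
time: 51.05
position: [0.5433, -0.3838, 0.2728]
tcp_rot: [-3.142, -0.0, 1.59]
contact_force: [-0.0, 0.1, -0.5]
width: 0.0403
grasp_force: 0.0
```

```bash
python3 -c "
from h import *
b=snap('top','t12');a=snap('scene','s12');caps(a,'scene',.19);caps(b,'top',.19)
s=env.read_state();print(s['position'],s['tcp_rot'])
go(.5433,-.3863,.168,1.6026)
cv2.imwrite('pics/c7.png',np.hstack([cv2.resize(a[110:210,110:250],None,fx=2.8,fy=2.8,interpolation=2),cv2.resize(b[130:230,265:405],None,fx=2.8,fy=2.8,interpolation=2)])[:,:,::-1])
"
```

```text
scene blue [174.5 148.7] [167, 144, 16, 10, 118] [ 0.5685 -0.2425]
scene blue [191.5 155.5] [183, 151, 18, 10, 133] [ 0.5641 -0.1797]
scene blue [209.4 162.7] [201, 158, 17, 11, 134] [ 0.5596 -0.1172]
scene red [314.9 239.3] [306, 234, 18, 13, 108] [0.6289 0.2508]
top blue [277.1 121.9] [256, 120, 41, 4, 60] [ 0.7038 -0.0105]
top blue [369.  173.1] [360, 164, 19, 20, 288] [ 0.5706 -0.2382]
top blue [344.1 174.8] [335, 166, 19, 19, 288] [ 0.5665 -0.1759]
top blue [319.1 176.7] [310, 168, 19, 19, 286] [ 0.5621 -0.1134]
top red [193.  184.3] [185, 176, 17, 18, 233] [0.5448 0.2006]
[ 0.54331418 -0.38380915  0.2729381 ] [-3.14147991e+00 -1.18242195e-04  1.59138320e+00]
rot z units -0.08033439781816319
shift units [-5.000e-02 -2.000e-03  2.099e+00]
```

View pics/c7.png

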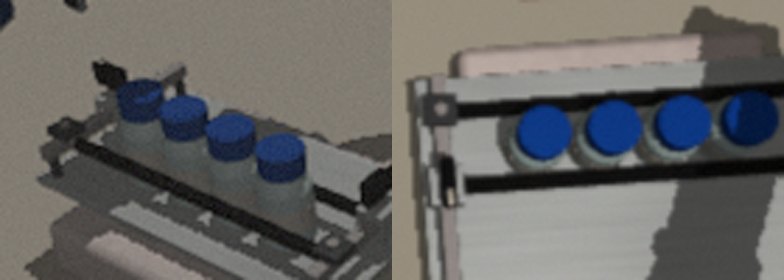

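Left knob is tight along the rail and the bottles stand; now the right knob.

>>> play_rows(
  series=[
    [[-0.04, 0, 0.8], [0, 0, -0.08], 40],
    [[0, 0, 0.8], [0, 0, 0], 40],
    [[0, 0, 0.5], [0, 0, 0], 40],
    [[0, 0, 0], [0, 0, 0], 25],
    [[0, 0, 0], [0, 0, 0], 5],
    [[0, 0, 0], [0, 0, 0], 5],
    [[0, 0, 0], [0, 0, 0], 5],
  ],
)

```text
time: 52.02
position: [0.5433, -0.3859, 0.1689]
tcp_rot: [3.141, 0.001, 1.604]
contact_force: [-3.3, 1.2, 0.3]
width: 0.0122
grasp_force: 59.3
```

>>> play_rows(
  series=[
    [[0, 0, 0], [0, 0, 0.7], 5],
    [[0, 0, 0], [0, 0, 1], 5],
    [[0, 0, 0], [0, 0, 1], 5],
    [[0, 0, 0], [0, 0, 1], 5],
    [[0, 0, 0], [0, 0, 1], 5],
    [[0, 0, 0], [0, 0, 1], 5],
    [[0, 0, 0], [0, 0, 1], 5],
    [[0, 0, 0], [0, 0, 1], 5],
    [[0, 0, 0], [0, 0, 1], 5],
    [[0, 0, 0], [0, 0, 1], 5],
    [[0, 0, 0], [0, 0, 0.8], 5],
    [[0, 0, 0], [0, 0, 0.5], 5],
    [[0, 0, 0], [0, 0, 0.2], 5],
    [[0, 0, 0], [0, 0, 0], 5],
  ],
)

```text
time: 53.78
position: [0.5446, -0.388, 0.169]
tcp_rot: [3.137, -0.003, 0.041]
contact_force: [3.0, -5.7, -4.8]
width: 0.0123
grasp_force: 59.2
```

>>> play_rows(
  series=[
    [[0, 0, 0], [0, 0, 0], 40],
    [[0, 0, 0], [0, 0, 0], 40],
    [[0, 0, -0.5], [0, 0, 0], 40],
    [[0, 0, -0.8], [0, 0, 0], 40],
    [[0, 0, -0.8], [0, 0, 0], 40],
    [[-0.5, 0.7, 0], [0, 0, 0], 40],
    [[-0.8, 0.7, 0], [0, 0, 0], 40],
    [[-0.8, 0.7, 0], [0, 0, 0], 40],
    [[-0.8, 0.5, 0], [0, 0, 0], 40],
    [[-0.8, 0.5, 0], [0, 0, 0], 40],
    [[-0.8, 0.5, 0], [0, 0, 0], 40],
    [[0, 0, 0], [0, 0, 0], 40],
    [[0, 0, 0], [0, 0, 0], 40],
  ],
)

```text
time: 55.4
position: [0.3265, -0.5744, 0.2733]
tcp_rot: [-3.141, -0.001, 0.041]
contact_force: [0.9, -0.1, 0.7]
width: 0.0398
grasp_force: 0.0
```

```bash
python3 -c "
from h import *
b=snap('top','t13');a=snap('scene','s13');caps(a,'scene',.19);caps(b,'top',.19)
cv2.imwrite('pics/c8.png',np.vstack([cv2.resize(a[110:230,110:280],None,fx=3.5,fy=2.4,interpolation=2),cv2.resize(b[130:250,265:435],None,fx=3.5,fy=2.5,interpolation=2)])[:,:,::-1])
"
```

```text
scene blue [159.3 142.4] [152, 139, 16, 8, 103] [ 0.5722 -0.3024]
scene blue [174.5 148.7] [167, 144, 16, 10, 116] [ 0.5685 -0.2427]
scene blue [191.3 155.6] [183, 151, 17, 10, 126] [ 0.5645 -0.18  ]
scene blue [209.3 162.8] [201, 158, 17, 10, 134] [ 0.5601 -0.1171]
scene red [315.  238.4] [306, 234, 18, 11, 92] [0.6266 0.2494]
top blue [393.  171.5] [384, 163, 19, 19, 277] [ 0.5741 -0.2982]
top blue [369.  173.1] [360, 164, 19, 20, 287] [ 0.5706 -0.2382]
top blue [344.1 174.9] [335, 166, 19, 19, 287] [ 0.5664 -0.1758]
top blue [319.1 176.7] [310, 168, 19, 19, 285] [ 0.5622 -0.1134]
top blue [349.7 248.1] [304, 244, 97, 8, 137] [ 0.3856 -0.1832]
top red [193.  184.3] [185, 176, 17, 18, 234] [0.5449 0.2006]
```

View pics/c8.png

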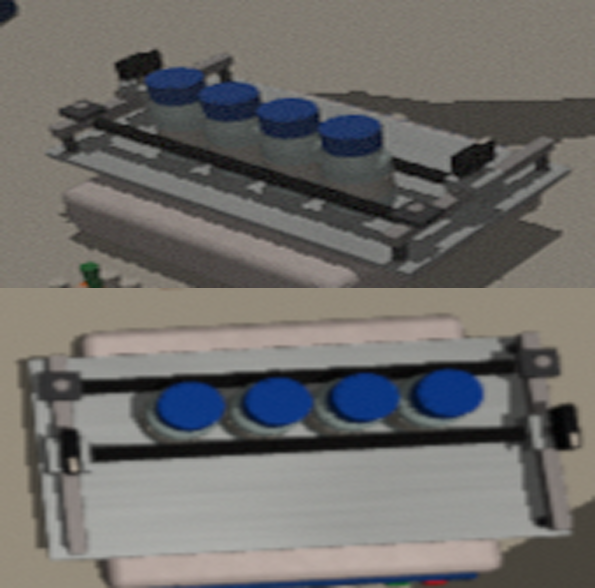

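```bash
python3 -c "
from bench import env
print(env.finish_job())"
```

```text
the job is handed in; nothing more can be done
None
```

I handed the job in: all four blue-capped bottles stand in a row between the bars, the front bar is pushed up against them, and both knobs are turned back tight, but `finish_job()` returned no verdict. The red-capped bottle hasn't moved. I didn't touch the amber bottle, tip box or tube rack, but I didn't measure them afterwards.

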